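Comb the loose stirring rods into the grooves of their tray

TASK

Pick up the sprung rake by its orange handle, set its teeth down lightly on the flat blue strip at the end of the grooved tray, and comb steadily over the grooved bed to the other end, keeping the teeth lightly pressed on the bed, until the three white rods lie parallel at the bottom of three grooves. Never press or knock the rake hard (stay below about 15 N on its teeth) and do not touch the rods with the gripper. Then stand the rake upright on its black pad again, lengthwise along the pad and well centred, let go of it, and leave the other things on the bench alone.

Things in the scene. Friction and masses are not known exactly. Their poses are not given: they have to be found in the camera images.
- tray: fixed white open tray, 136 x 254 mm outside, walls 6 mm thick, 55 mm high; origin at the centre of its underside, on the bench; x along the grooves, y along its length, combed from -y to +y. In it a 122 x 240 mm bed on hidden shims: its flat top lies 29 to 41 mm above the tray's underside, different every time and not measured: feel for it. The rods lie askew on it, all at y over -68 mm.
- strip (a point): point of the tray's underside (not at the bed's height) under the middle of the flat blue strip, which fills the bed's top from tray y = -120 to -70 mm; this point is at tray x = 0, y = -97 mm
- first_groove (a point): point of the tray's underside under the middle of the first groove (tray x = 0, y = -63.5 mm). From here 8 equal grooves along tray x, 22 mm apart, each 13 mm wide and 11 mm deep with a flat bottom, with flat lands 9 mm wide between them
- last_groove (a point): point of the tray's underside under the middle of the eighth groove (tray x = 0, y = 90.5 mm); beyond it a flat land from y = 97 to 120 mm closes the bed
- rake: loose rake, 170 g, upright on the pad; origin under its centre at the tooth tips (spring extended), z up. Orange handle 44 mm (rake x) by 22 mm (rake y), from z = 52 to 106 mm, black collar 56 x 26 mm at z = 44 to 52 mm. Pinch it across the 22 mm, fingers closing along rake y, at about z = 82 mm. It combs along its y and stands with its x along the pad's x, either way round.
- rake_head: steel comb of the rake, 102 mm wide (x), 33 deep (y), 30 high: 6 runner teeth whose round noses push rods and whose undersides slide over lands and over rods down in grooves. Frame as the rake's while the spring is extended; slides up into the handle by up to 12 mm against a spring (about 2 N preload, then 3.5 N per mm), so force grows with the depth pressed.
- pad: fixed black rubber parking pad with yellow lines, 130 (x) x 70 (y) x 4 mm, origin at the centre of its underside; the rake stands at its centre, origin on the pad's top, 4 mm up.
- rod1: loose, slippery white PTFE stirring rod, 10 mm thick, 110 mm long with round ends, 20 g; origin at its centre, x axis along it. Rods 1 to 3 are alike.
- rod2: as rod1
- rod3: as rod1
- timer: white lab timer, 64 x 64 x 18 mm, loose bystander; origin under its centre
- cup: white sample cup, 65 mm wide, 64 mm high, loose bystander; origin under its centre
- bottle: brown reagent bottle with a black cap, 56 mm wide, 116 mm high, loose bystander; origin under its centre
- black_marker: black marker, 133 mm long, loose bystander; origin under its centre
Things that resemble listed ones, but are neither listed nor needed, are in the scene too. What is shaped like the rake but purple is not meant.

How it is judged:
By the outcome, as a careful person would: the job done as asked, in the order asked, and still so for the second after the job is handed in, with the robot touching nothing.
It also fails if it takes over 72 s, if anything falls off the work surface, if the arm or the gripper's body presses on something with over 40 N, if the wrist force passes 120 N, or if a joint passes its speed limit or range.

ROBOT

A 6-joint arm with a two-finger parallel gripper is mounted at the origin on a cart in front of the work surface, level with it; the furniture and walls round the work are solid. World frame = base frame: x ahead of the robot, y to its left, z up, the work surface at z = 0. Lengths are in m, angles in rad, forces in N, time in s.
With the tool pointing down it reaches from about 0.35 to 0.775 m from the base axis. Payload 7.3 kg.
Tool frame: the origin (TCP) lies on the centre line of the jaws, within the pads' length; the fingertips stand 17 mm ahead of it and the grasp point (between the pads) lies 2 mm behind it (robot.tip_extent is the distance from the TCP to the fingertips, in m); z points along the fingers, y is the line along which they close (so a half turn about z gives the same grasp; the last joint's range is limited). The gripper opens to 92 mm and grips with 3 to 60 N. Pads are 19 mm wide; open, the fingers measure 130 mm over their backs; the gripper's body (75 mm by 190 mm) begins 47 mm behind the grasp point.
Start: joints at [-1.257, 0.342, 1.524, -0, 1.275, -0.146], TCP at [0.233, -0.47, 0.244] pointing down, gripper open.
Joint ranges: [-2.53, 2.53], [-0.77, 2.02], [0.04, 2.7], [-1, 4.14], [0.28, 2.66], [-3.11, 3.11]. Speed limits (rad/s): [2.57, 2.57, 3.14, 3.14, 3.14, 3.14].

INTERFACE

Orientations are given as [roll, pitch, yaw] about the fixed x, y, z axes, in that order (R = Rz(yaw) Ry(pitch) Rx(roll)).
In Python, from cell import robot gives the robot as it stands.
- The arm moves only by the tool step_arm, never from a script. Its argument "motion" is a list of rows, each a list of 2 entries, a list of its own where there are three numbers: the shift along the tool's x, y, z in units of 60 mm (1.0 is 60 mm), then the turn about the tool's z in rad. In form: [[[x, y, z], spin], ...]. A call has 1 to 10 rows; each row is the pose to reach, as a shift and turn from the pose commanded when the call began, along the tool's axes at that moment; what a row does not reach only later rows make up. A row lasts 1/8 s, in which the tool goes at most 62.5 mm and 10.7 degrees, less where a joint would pass 70% of its speed; a pose out of reach is approached as far as the arm can. A call with a gripper value outside its range is refused whole. "hand" is the closure in counts, from 0 (fully open) to 255 (shut), set as the call begins (left out, the last holds). The fingers move at their own pace and stop on an object; "squeeze" is the grip in N (left out, the last holds). Time passes only in rows, so rows that repeat a pose let the fingers close. It gives the time, the measured TCP pose, the force, the opening and the grip force at its end, in the units of the state.
- robot.observe(): the state, without advancing time (a new reading comes with each control period).
- robot.read_camera(name): name is "scene" or "top" or "wrist"; returns a dict with "pixels" (384x512x3 uint8, red, green, blue), "intrinsics" (3x3 intrinsics, pixels), "k1" (the pictures are not rectified: a ray, as slopes to the right and down, at radius r is drawn at 1 + k1 r^2 times it, then the intrinsics apply), "xyz" and "rotation" of the camera in the world; the wrist camera has in their place "T_tool_cam" (4x4, takes a point from camera to tool coordinates, whose origin is the TCP and whose axes are the flange's). Camera axes: x right, y up, looking along -z (the intrinsics and any distortion apply to the point x, -y, -z); pixel columns grow to the right and rows downward; lengths in m; the calibration is good to about 2 mm. A picture is of the moment at which its call begins: read the wrist's pose just before it. There is no depth.
- robot.hand_in(): hands the job in; it is judged then, once.
The state is a dict: "time": time; "qpos": joint angles; "qvel": joint speeds; "joint_efforts": joint torques, N m; "tool_pos": TCP position; "tool_rot": TCP orientation; "contact_force": force on the tool from outside, world axes, zero at the start; "torque": the same for the moment, N m; "opening": finger opening in m; "grip_force": force on a finger pad.
Only numpy, scipy, OpenCV 4.12 (cv2) and the standard library are available. Lean on these libraries where they do the work, as an engineer would, in place of code of your own. Each camera call takes 0.05 s, during which the arm holds its last target. There are 200 camera calls.

## Working session

There is one attempt and no reset: what is moved stays moved. The work goes in short steps, Python scripts to look and compute and a tool call to move; the robot and the scene stay as the last step left them, time stands still between calls to the robot, and variables do not carry over. Pictures are saved under pics/ and viewed, at most 10 in all, crops included, and the job is handed in when it is done.

Besides the shell and the picture viewer there is one more tool, called after ">>>" as name(argument=value, ...) on one line, values as JSON. step_arm: Moves the arm, as the interface text tells. Its arguments: {"type":"object","properties":{"motion":{"type":"array"},"hand":{"type":"number"},"squeeze":{"type":"number"}},"required":["motion"]}

```bash
mkdir -p pics; ls; cat > h.py <<'E'
import numpy as np, cv2
from cell import robot
from scipy.spatial.transform import Rotation as R
def cam(n):
    s=robot.observe(); c=robot.read_camera(n)
    if n=="wrist":
        T=np.eye(4);T[:3,:3]=R.from_euler('xyz',s['tool_rot']).as_matrix();T[:3,3]=s['tool_pos']
        M=T@np.array(c['T_tool_cam']);c['xyz']=M[:3,3];c['rotation']=M[:3,:3]
    c['xyz']=np.array(c['xyz']);c['rotation']=np.array(c['rotation'])
    return c
def save(c,f): cv2.imwrite('pics/'+f,c['pixels'][:,:,::-1])
def ray(c,uv):
    K=np.array(c['intrinsics']);k=c['k1']
    d=np.array([(uv[0]-K[0,2])/K[0,0],(uv[1]-K[1,2])/K[1,1]])
    s=d.copy()
    for _ in range(20): s=d/(1+k*(s@s))
    return c['rotation']@np.array([s[0],-s[1],-1.])
def onz(c,uv,z):
    r=ray(c,uv);return c['xyz']+r*(z-c['xyz'][2])/r[2]
def proj(c,P):
    p=c['rotation'].T@(np.array(P)-c['xyz']);s=np.array([p[0],-p[1]])/-p[2]
    s=s*(1+c['k1']*(s@s));K=np.array(c['intrinsics'])
    return np.array([K[0,0]*s[0]+K[0,2],K[1,1]*s[1]+K[1,2]])
E
python3 - <<'E'
from h import *
for n in("top","scene"):
    c=cam(n);save(c,n+'0.png');print(n,c['xyz'],c['rotation'].round(3).tolist(),c['k1'],np.array(c['intrinsics']).tolist())
print(robot.observe(), robot.tip_extent)
E
```

```text
pics
top [ 0.42721013 -0.08876912  1.53774642] [0.056, 0.014, -1.579] -0.08994606619016303 [[458.418953828851, 0.0, 258.5113576294504], [0.0, 458.418953828851, 191.60732293429652], [0.0, 0.0, 1.0]]
scene [-0.51387773  0.7853062   0.80527595] [1.068, 0.02, -2.283] -0.20421289735449222 [[484.9675589469531, 0.0, 259.1643440833466], [0.0, 484.9675589469531, 188.6936955894783], [0.0, 0.0, 1.0]]
{'time': 0.1, 'qpos': array([-1.25697738e+00,  3.42637527e-01,  1.52493799e+00, -9.03702195e-06,
        1.27542484e+00, -1.45993504e-01]), 'qvel': array([-1.48690467e-04, -2.07367292e-03, -2.00189007e-03, -9.27203196e-05,
       -4.96613332e-04,  7.89253204e-04]), 'joint_efforts': array([ 3.30655123e-03, -4.32002592e+01, -2.44696033e+01,  7.19611743e-02,
        5.25205024e-02, -4.83325073e-05]), 'tool_pos': array([ 0.23289417, -0.47011903,  0.24311675]), 'tool_rot': array([-3.14019867e+00, -1.96236662e-04,  4.59814947e-01]), 'contact_force': array([-0.37346781,  0.22201047,  0.00525682]), 'torque': array([0.0057489 , 0.01311015, 0.01149147]), 'grip_force': 0.0, 'opening': 0.09170646209544595} 0.017
```

View pics/top0.png

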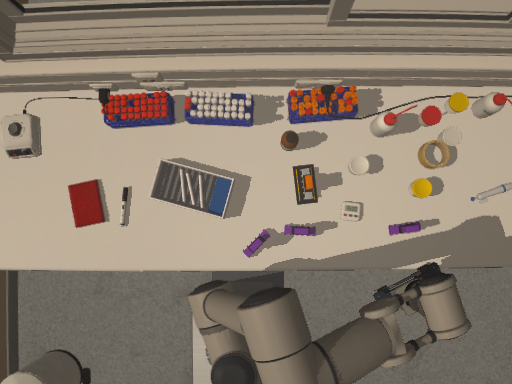

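View pics/scene0.png

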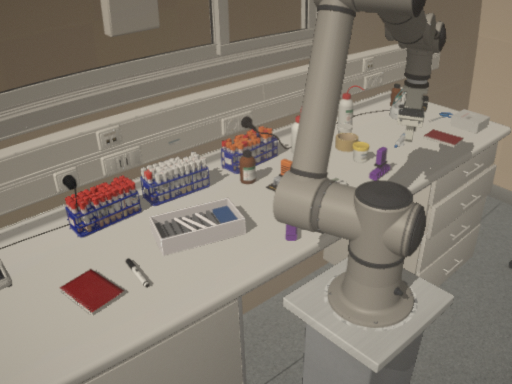

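```bash
sed -i "s/    c\['xyz'\]=np.array(c\['xyz'\]);.*/    else: c['rotation']=R.from_euler('xyz',c['rotation']).as_matrix();c['xyz']=np.array(c['xyz'])/" h.py
python3 - <<'E'
from h import *
c=cam("top");im=c['pixels'];cv2.imwrite('pics/crop1.png',cv2.resize(im[145:235,140:330,::-1],None,fx=4,fy=4,interpolation=cv2.INTER_CUBIC))
hsv=cv2.cvtColor(im,cv2.COLOR_RGB2HSV)
def big(m,box,k=3):
    M=np.zeros_like(m);x0,y0,x1,y1=box;M[y0:y1,x0:x1]=m[y0:y1,x0:x1]
    M=cv2.morphologyEx(M,cv2.MORPH_CLOSE,np.ones((k,k)))
    q=max(cv2.findContours(M,0,2)[0],key=cv2.contourArea);return cv2.minAreaRect(q)
def show(nm,r,z):
    P=np.array([onz(c,p,z)[:2] for p in cv2.boxPoints(r)]);ctr=onz(c,r[0],z)[:2]
    e=[P[1]-P[0],P[2]-P[1]];print(nm,np.round(r[0],1),ctr.round(4),[(round(np.hypot(*v),4),round(np.arctan2(v[1],v[0]),3)) for v in e])
show('orange',big(cv2.inRange(hsv,(3,150,150),(18,255,255)),(285,160,325,210)),.11)
show('pad',big(cv2.inRange(hsv,(0,0,0),(179,255,90)),(288,160,322,210),7),.004)
show('strip',big(cv2.inRange(hsv,(95,100,40),(125,255,255)),(200,170,240,220)),.035)
E
```

```text
orange [308.5 181.5] [ 0.5382 -0.2264] [(np.float64(0.0199), np.float64(-1.48)), (np.float64(0.0414), np.float64(-3.057))]
pad [305.1 184.1] [ 0.5379 -0.2249] [(np.float64(0.0702), np.float64(-1.462)), (np.float64(0.1274), np.float64(-3.04))]
strip [219.7 194.9] [0.5024 0.0589] [(np.float64(0.1111), np.float64(-0.274)), (np.float64(0.0467), np.float64(-1.851))]
```

View pics/crop1.png

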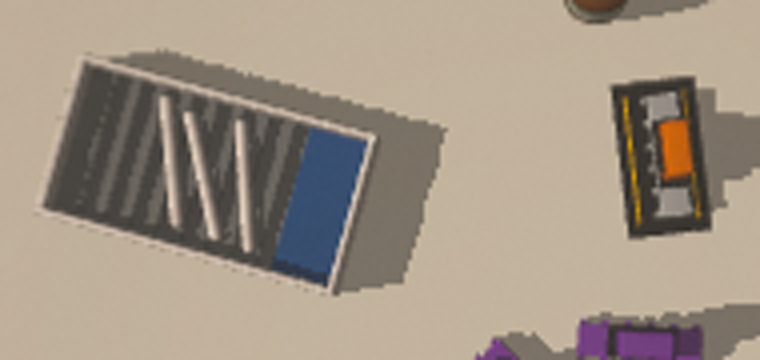

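```bash
cat >> h.py <<'E'
def togo(P,yaw=None,s=None):
    s=s or robot.observe();p=np.array(s['tool_pos']);y=s['tool_rot'][2];d=np.array(P)-p
    x=np.array([np.cos(y)*d[0]+np.sin(y)*d[1],np.sin(y)*d[0]-np.cos(y)*d[1],-d[2]])/.06
    sp=None if yaw is None else (y-yaw+np.pi/2)%np.pi-np.pi/2
    return x.round(3),sp
E
python3 - <<'E'
from h import *
c=cam("top")
q=[(84,58),(376,135),(333,292),(40,208)]
P=np.array([onz(c,((u+.5)/4-.5+140,(v+.5)/4-.5+145),.055)[:2] for u,v in q]);C=P.mean(0)
yv=(P[0]+P[3]-P[1]-P[2])/2;xv=(P[0]+P[1]-P[2]-P[3])/2
print(C,np.hypot(*yv),np.arctan2(yv[1],yv[0])-np.pi/2,np.hypot(*xv),np.arctan2(xv[1],xv[0]))
th=np.arctan2(yv[1],yv[0])-np.pi/2
print('strip',C-.097*yv/np.hypot(*yv))
print(togo([.538,-.2255,.22],.09))
E
```

```text
[0.52524346 0.14890749] 0.24902521768640304 -0.27604945788533475 0.12987528368426804 -0.277663252458257
strip [0.49880545 0.05557994]
(array([ 6.367, -1.399,  0.389]), np.float64(0.3697979999203391))
```

>>> step_arm(motion=[[[0.8, -0.17, 0.05], 0.05], [[1.7, -0.37, 0.1], 0.12], [[2.6, -0.57, 0.15], 0.19], [[3.5, -0.77, 0.2], 0.26], [[4.4, -0.97, 0.25], 0.33], [[5.3, -1.17, 0.3], 0.37], [[6.0, -1.32, 0.35], 0.37], [[6.37, -1.4, 0.39], 0.37], [[6.37, -1.4, 0.39], 0.37], [[6.37, -1.4, 0.39], 0.37]], hand=0, squeeze=20)

```text
time: 1.45
tool_pos: [0.5374, -0.2265, 0.2202]
tool_rot: [3.141, 0.001, 0.089]
contact_force: [-0.4, -0.5, 0.2]
opening: 0.0917
grip_force: 0.0
```

```bash
python3 - <<'E'
from h import *
c=cam("wrist");save(c,'w1.png');im=c['pixels'];hsv=cv2.cvtColor(im,cv2.COLOR_RGB2HSV)
m=cv2.inRange(hsv,(3,150,120),(18,255,255))
m=cv2.morphologyEx(m,cv2.MORPH_OPEN,np.ones((3,3)));q=max(cv2.findContours(m,0,2)[0],key=cv2.contourArea);r=cv2.minAreaRect(q)
P=np.array([onz(c,p,.11)[:2] for p in cv2.boxPoints(r)]);print(r,onz(c,r[0],.11));print(P.round(4))
s=robot.observe();print(s['tool_pos'],s['tool_rot'],s['time'])
E
```

```text
((253.5, 189.0), (46.0, 23.0), 90.0) [ 0.54061333 -0.22533316  0.11      ]
[[ 0.5597 -0.2139]
 [ 0.5614 -0.2332]
 [ 0.5207 -0.2372]
 [ 0.5189 -0.2172]]
[ 0.53734372 -0.22670414  0.2204376 ] [3.14123533e+00 3.83709492e-04 8.83581896e-02] 1.5
```

View pics/w1.png

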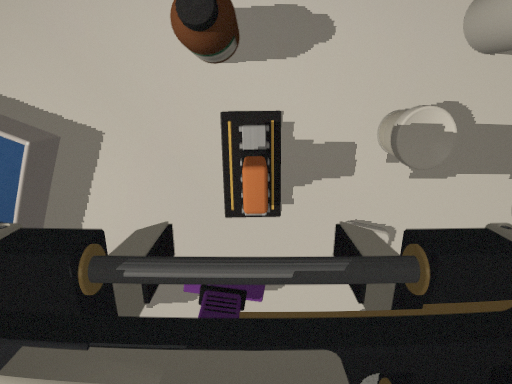

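```bash
python3 - <<'E'
from h import *
c=cam("wrist");im=c['pixels'];hsv=cv2.cvtColor(im,cv2.COLOR_RGB2HSV)
d=cv2.inRange(hsv,(0,0,0),(179,255,75))[100:225,215:290];n,l,st,_=cv2.connectedComponentsWithStats(d)
print(st[1:][st[1:,4]>200])
d=cv2.morphologyEx(d,cv2.MORPH_CLOSE,np.ones((15,15)));q=max(cv2.findContours(d,0,2)[0],key=cv2.contourArea)+np.array([215,100])
r=cv2.minAreaRect(q);print(r)
B=np.array([onz(c,p,.004)[:2] for p in cv2.boxPoints(r)]);C=B.mean(0);e=[B[1]-B[0],B[2]-B[1]];print(B.round(4),C,[(np.hypot(*v),np.arctan2(v[1],v[0])) for v in e])
y=cv2.inRange(hsv,(18,120,100),(30,255,255));y[:,:215]=0;y[:,290:]=0;y[:100]=0;y[225:]=0
for q in cv2.findContours(y,0,1)[0]:
    if len(q)>40:
        b=q.reshape(-1,2).astype(float);W=np.array([onz(c,p,.004)[:2] for p in b]);f=cv2.fitLine(W.astype(np.float32),2,0,.01,.01).ravel();print('line',np.arctan(f[1]/f[0]),(W.min(0)+W.max(0))/2)
print(c['xyz'])
# orange top-face columns
m=cv2.inRange(hsv,(3,150,120),(18,255,255))
ys,xs=np.nonzero(m[150:222,235:280]);print(xs.min()+235,xs.max()+235,ys.min()+150,ys.max()+150)
for v in range(155,218,6):
    x=np.nonzero(m[v,235:280])[0]+235
    if len(x):print(v,x.min(),x.max(),im[v,254])
print(proj(c,[.538,-.2255,.004]))
E
```

```text
[[   6   11   60  106 3417]]
((247.5, 163.5), (105.0, 65.0), 90.0)
[[ 0.5997 -0.176 ]
 [ 0.6063 -0.2501]
 [ 0.4793 -0.2644]
 [ 0.4721 -0.1832]] [ 0.53934637 -0.21843228] [(np.float64(0.0743971501571267), np.float64(-1.4826409656497153)), (np.float64(0.12776679144052117), np.float64(-3.029959376382777))]
line 0.10634439 [ 0.53649948 -0.197765  ]
line 0.10741314 [ 0.54217142 -0.24770759]
[ 0.60960671 -0.21933262  0.36069498]
242 265 158 212
161 244 245 [94 51 29]
167 242 264 [153  87  48]
173 242 265 [180 105  59]
179 242 265 [178 104  58]
185 242 265 [178 105  58]
191 243 265 [178 104  57]
197 243 265 [176 101  55]
203 243 265 [177 102  58]
209 244 265 [176 102  57]
[253.26058345 167.44272999]
```

```bash
python3 - <<'E'
from h import *
print(togo([.5388,-.2245,.084],.107))
E
```

```text
(array([ 0.027, -0.035,  2.276]), np.float64(-0.018922582008388478))
```

>>> step_arm(motion=[[[0.02, -0.03, 0.3], -0.019], [[0.02, -0.035, 0.7], -0.019], [[0.025, -0.035, 1.1], -0.019], [[0.025, -0.035, 1.5], -0.019], [[0.025, -0.035, 1.9], -0.019], [[0.025, -0.035, 2.15], -0.019], [[0.025, -0.035, 2.27], -0.019], [[0.025, -0.035, 2.27], -0.019], [[0.025, -0.035, 2.27], -0.019]])

```text
time: 2.68
tool_pos: [0.54, -0.2237, 0.085]
tool_rot: [3.141, -0.001, 0.109]
contact_force: [0.1, -0.1, 0.8]
opening: 0.0919
grip_force: 0.0
```

>>> step_arm(motion=[[[0, 0, 0], 0], [[0, 0, 0], 0], [[0, 0, 0], 0], [[0, 0, 0], 0], [[0, 0, 0], 0], [[0, 0, 0], 0], [[0, 0, 0], 0], [[0, 0, 0], 0]], hand=255, squeeze=25)

```text
time: 3.68
tool_pos: [0.5396, -0.2235, 0.0841]
tool_rot: [3.141, -0.0, 0.109]
contact_force: [-0.2, -0.3, 0.0]
opening: 0.022
grip_force: 25.0
```

>>> step_arm(motion=[[[0, 0, -0.1], 0], [[0, 0, -0.3], 0], [[0, 0, -0.6], 0], [[0, 0, -1.0], 0], [[0, 0, -1.4], 0], [[0, 0, -1.75], 0], [[0, 0, -1.95], 0], [[0, 0, -2.0], 0], [[0, 0, -2.0], 0]])

```text
time: 4.8
tool_pos: [0.5393, -0.2232, 0.2037]
tool_rot: [-3.141, 0.001, 0.109]
contact_force: [-0.1, -0.2, -1.5]
opening: 0.0219
grip_force: 25.0
```

```bash
python3 - <<'E'
from h import *
s=robot.observe();print(s['contact_force'],s['tool_pos'],s['opening']);print(togo([.499,.0556,.204],-.277))
E
```

```text
[-0.14956894 -0.22375095 -1.52745118] [ 0.53927717 -0.22323615  0.20367856] 0.02194001580429767
(array([-0.163, -4.693, -0.005]), np.float64(0.3858105494078443))
```

>>> step_arm(motion=[[[0, -0.3, 0], 0.03], [[-0.04, -0.9, 0], 0.08], [[-0.06, -1.6, 0], 0.14], [[-0.09, -2.3, 0], 0.2], [[-0.11, -3.0, 0], 0.26], [[-0.13, -3.6, 0], 0.32], [[-0.15, -4.2, 0], 0.37], [[-0.16, -4.55, 0], 0.386], [[-0.16, -4.69, 0], 0.386], [[-0.16, -4.69, 0], 0.386]])

```text
time: 6.05
tool_pos: [0.4993, 0.0553, 0.2037]
tool_rot: [3.141, 0.001, -0.276]
contact_force: [-0.6, 0.2, -1.5]
opening: 0.0219
grip_force: 25.0
```

```bash
python3 - <<'E'
from h import *
c=cam("wrist");cv2.imwrite('pics/w2.png',cv2.resize(c['pixels'][:,:,::-1],(768,576)))
s=robot.observe();print(s['tool_pos'],s['tool_rot'],c['xyz'])
E
```

```text
[0.49947417 0.0548388  0.20376763] [ 3.14106006e+00  3.99291087e-04 -2.77003348e-01] [0.569149   0.03620705 0.34391396]
```

View pics/w2.png

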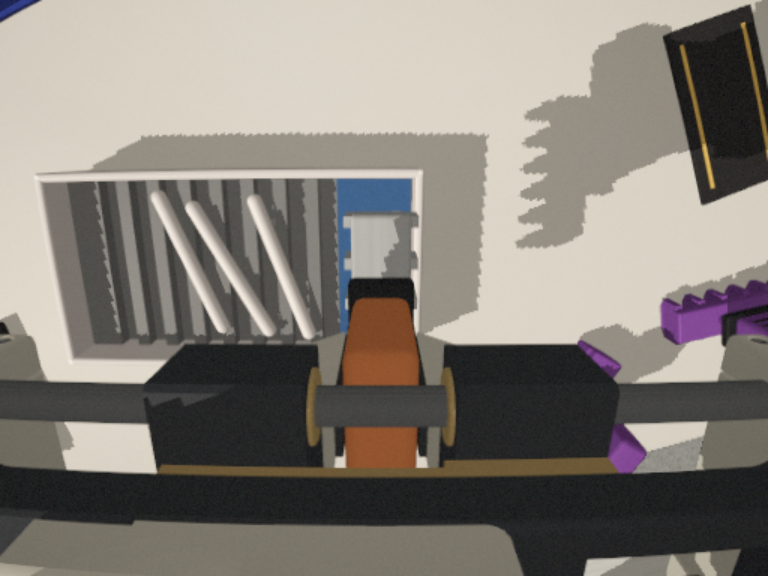

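```bash
python3 - <<'E'
from h import *
c=cam("wrist")
f=lambda u,v:((u+.5)/1.5-.5,(v+.5)/1.5-.5)
L,Rr,B=[onz(c,f(*p),.055)[:2] for p in [(37,175),(422,170),(72,362)]]
a=L-Rr;th=np.arctan2(a[1],a[0])-np.pi/2;print(np.hypot(*a),th,np.hypot(*(L-B)),np.arctan2(*(L-B)[::-1]))
th=-.277
for t in(th,):
  ex=np.array([np.cos(t),np.sin(t)]);ey=np.array([-np.sin(t),np.cos(t)])
  C=(L+Rr)/2-.068*ex;print('C',C,'strip',C-.097*ey)
  print('C top',[.52524346,.14890749], (L+B)/2-.127*ey)
E
```

```text
0.24833369646824313 -0.27712713471343076 0.13175172370954913 -0.2768779587249582
C [0.52416723 0.1507905 ] strip [0.49764052 0.05748812]
C top [0.52524346, 0.14890749] [0.5254486 0.1474724]
```

>>> step_arm(motion=[[[-0.02, -0.027, 0.1], 0], [[-0.02, -0.027, 0.3], 0], [[-0.02, -0.027, 0.6], 0], [[-0.02, -0.027, 0.85], 0], [[-0.02, -0.027, 1.05], 0], [[-0.02, -0.027, 1.18], 0], [[-0.02, -0.027, 1.25], 0], [[-0.02, -0.027, 1.25], 0], [[-0.02, -0.027, 1.25], 0]])

```text
time: 7.28
tool_pos: [0.499, 0.0572, 0.1295]
tool_rot: [-3.141, -0.001, -0.277]
contact_force: [0.2, 0.5, -2.2]
opening: 0.0223
grip_force: 25.0
```

>>> step_arm(motion=[[[0, 0, 0.01], 0], [[0, 0, 0.02], 0], [[0, 0, 0.03], 0], [[0, 0, 0.04], 0], [[0, 0, 0.05], 0], [[0, 0, 0.05], 0]])

```text
time: 8.02
tool_pos: [0.4987, 0.0572, 0.126]
tool_rot: [3.141, 0.0, -0.277]
contact_force: [0.3, 0.5, -2.2]
opening: 0.0219
grip_force: 25.0
```

>>> step_arm(motion=[[[0, 0, 0.01], 0], [[0, 0, 0.02], 0], [[0, 0, 0.03], 0], [[0, 0, 0.04], 0], [[0, 0, 0.04], 0]])

```text
time: 8.65
tool_pos: [0.4987, 0.0572, 0.1237]
tool_rot: [3.141, 0.0, -0.277]
contact_force: [-1.1, -1.0, -1.3]
opening: 0.0221
grip_force: 25.0
```

>>> step_arm(motion=[[[0, 0, 0.01], 0], [[0, 0, 0.02], 0], [[0, 0, 0.025], 0], [[0, 0, 0.025], 0]])

```text
time: 9.15
tool_pos: [0.4987, 0.0572, 0.1222]
tool_rot: [3.141, 0.0, -0.277]
contact_force: [0.2, -0.9, -2.3]
opening: 0.0219
grip_force: 25.0
```

>>> step_arm(motion=[[[0, 0, 0.01], 0], [[0, 0, 0.02], 0], [[0, 0, 0.025], 0], [[0, 0, 0.025], 0]])

```text
time: 9.65
tool_pos: [0.4987, 0.0572, 0.1207]
tool_rot: [3.141, 0.0, -0.277]
contact_force: [0.1, -0.9, -0.5]
opening: 0.0219
grip_force: 25.0
```

>>> step_arm(motion=[[[0, 0, 0.01], 0], [[0, 0, 0.017], 0], [[0, 0, 0.017], 0]])

```text
time: 10.02
tool_pos: [0.4987, 0.0572, 0.1196]
tool_rot: [3.141, -0.0, -0.277]
contact_force: [-1.0, -0.3, -1.6]
opening: 0.022
grip_force: 25.0
```

>>> step_arm(motion=[[[0, 0, 0.01], 0], [[0, 0, 0.017], 0], [[0, 0, 0.017], 0]])

```text
time: 10.4
tool_pos: [0.4987, 0.0572, 0.1186]
tool_rot: [3.141, 0.0, -0.277]
contact_force: [0.5, 0.2, -1.5]
opening: 0.0221
grip_force: 25.0
```

>>> step_arm(motion=[[[0, 0, 0.01], 0], [[0, 0, 0.017], 0], [[0, 0, 0.017], 0]])

```text
time: 10.78
tool_pos: [0.4987, 0.0572, 0.1176]
tool_rot: [3.141, 0.0, -0.277]
contact_force: [-0.3, 0.4, -2.4]
opening: 0.0215
grip_force: 25.0
```

>>> step_arm(motion=[[[0, 0, 0.01], 0], [[0, 0, 0.017], 0], [[0, 0, 0.017], 0]])

```text
time: 11.15
tool_pos: [0.4987, 0.0572, 0.1166]
tool_rot: [3.141, 0.0, -0.277]
contact_force: [0.3, -0.3, -1.4]
opening: 0.0221
grip_force: 25.0
```

>>> step_arm(motion=[[[0, 0, 0.01], 0], [[0, 0, 0.017], 0], [[0, 0, 0.017], 0]])

```text
time: 11.52
tool_pos: [0.4987, 0.0572, 0.1156]
tool_rot: [3.141, 0.0, -0.277]
contact_force: [0.2, -0.5, -1.5]
opening: 0.022
grip_force: 25.0
```

>>> step_arm(motion=[[[0, 0, 0.01], 0], [[0, 0, 0.017], 0], [[0, 0, 0.017], 0]])

```text
time: 11.9
tool_pos: [0.4987, 0.0572, 0.1145]
tool_rot: [3.141, 0.0, -0.277]
contact_force: [-0.2, 0.1, -1.3]
opening: 0.0218
grip_force: 25.0
```

>>> step_arm(motion=[[[0, 0, 0.01], 0], [[0, 0, 0.017], 0], [[0, 0, 0.017], 0]])

```text
time: 12.28
tool_pos: [0.4987, 0.0572, 0.1135]
tool_rot: [3.142, -0.0, -0.277]
contact_force: [0.2, -0.4, -1.4]
opening: 0.022
grip_force: 25.0
```

>>> step_arm(motion=[[[0, 0, 0.01], 0], [[0, 0, 0.017], 0], [[0, 0, 0.017], 0]])

```text
time: 12.65
tool_pos: [0.4987, 0.0572, 0.1125]
tool_rot: [3.141, -0.0, -0.277]
contact_force: [0.6, 0.4, -2.0]
opening: 0.0222
grip_force: 25.0
```

>>> step_arm(motion=[[[0, 0, 0.01], 0], [[0, 0, 0.017], 0], [[0, 0, 0.017], 0]])

```text
time: 13.02
tool_pos: [0.4987, 0.0572, 0.1115]
tool_rot: [3.141, 0.0, -0.277]
contact_force: [0.0, -0.2, -1.8]
opening: 0.0218
grip_force: 25.0
```

>>> step_arm(motion=[[[0, 0, 0.01], 0], [[0, 0, 0.017], 0], [[0, 0, 0.017], 0]])

```text
time: 13.4
tool_pos: [0.4988, 0.0572, 0.1107]
tool_rot: [3.142, -0.0, -0.277]
contact_force: [-1.1, -0.9, 1.5]
opening: 0.022
grip_force: 25.0
```

>>> step_arm(motion=[[[0, 0, 0.01], 0], [[0, 0, 0.017], 0], [[0, 0, 0.017], 0]])

```text
time: 13.78
tool_pos: [0.4988, 0.0572, 0.1098]
tool_rot: [-3.142, -0.0, -0.277]
contact_force: [-0.8, -0.1, 5.4]
opening: 0.022
grip_force: 25.0
```

```bash
python3 - <<'E'
from h import *
f=[]
for i in range(6): cam("top"); f.append(robot.observe()['contact_force'])
s=robot.observe();print(np.mean(f,0),np.std(f,0),s['tool_pos'],s['time'])
C=np.array([.5248,.1492]);ey=np.array([.2735,.9619])
for y in(.095,.098): print(y,togo([*(C+y*ey),s['tool_pos'][2]]))
print((np.array(s['tool_pos'])[:2]-C)@ey,(np.array(s['tool_pos'])[:2]-C)@[.9619,-.2735])
E
```

```text
[-1.64117335 -0.17608799  6.00033525] [0.64489467 0.36078432 0.42451167] [0.49883426 0.0571845  0.10983745] 14.075
0.095 (array([-0.004, -3.177, -0.   ]), None)
0.098 (array([-0.004, -3.227, -0.   ]), None)
-0.09561134264408737 0.0001897900836601295
```

>>> step_arm(motion=[[[0, -0.02, -0.006], 0], [[0, -0.06, -0.006], 0], [[0, -0.11, -0.006], 0], [[0, -0.16, -0.006], 0], [[0, -0.21, -0.006], 0], [[0, -0.26, -0.006], 0], [[0, -0.31, -0.006], 0], [[0, -0.36, -0.006], 0], [[0, -0.41, -0.006], 0], [[0, -0.46, -0.006], 0]])

```text
time: 15.32
tool_pos: [0.5066, 0.0836, 0.11]
tool_rot: [3.141, -0.001, -0.277]
contact_force: [-0.8, -4.3, 5.9]
opening: 0.0215
grip_force: 25.0
```

>>> step_arm(motion=[[[0, -0.05, 0], 0], [[0, -0.1, 0], 0], [[0, -0.15, 0], 0], [[0, -0.2, 0], 0], [[0, -0.25, 0], 0], [[0, -0.3, 0], 0]])

```text
time: 16.08
tool_pos: [0.5115, 0.1009, 0.11]
tool_rot: [3.141, -0.001, -0.277]
contact_force: [-1.1, -4.4, 5.2]
opening: 0.0215
grip_force: 25.0
```

>>> step_arm(motion=[[[0, -0.05, 0], 0], [[0, -0.1, 0], 0], [[0, -0.15, 0], 0], [[0, -0.2, 0], 0], [[0, -0.25, 0], 0], [[0, -0.3, 0], 0], [[0, -0.35, 0], 0], [[0, -0.4, 0], 0]])

```text
time: 17.08
tool_pos: [0.518, 0.124, 0.11]
tool_rot: [3.141, -0.001, -0.277]
contact_force: [-2.4, -4.5, 4.6]
opening: 0.0217
grip_force: 25.0
```

>>> step_arm(motion=[[[0, -0.05, 0], 0], [[0, -0.1, 0], 0], [[0, -0.15, 0], 0], [[0, -0.2, 0], 0], [[0, -0.25, 0], 0], [[0, -0.3, 0], 0], [[0, -0.35, 0], 0], [[0, -0.4, 0], 0]])

```text
time: 18.08
tool_pos: [0.5244, 0.1471, 0.1099]
tool_rot: [3.141, -0.0, -0.277]
contact_force: [-1.2, -5.6, 5.5]
opening: 0.0215
grip_force: 25.0
```

>>> step_arm(motion=[[[0, -0.05, 0], 0], [[0, -0.1, 0], 0], [[0, -0.15, 0], 0], [[0, -0.2, 0], 0], [[0, -0.25, 0], 0], [[0, -0.3, 0], 0], [[0, -0.35, 0], 0], [[0, -0.4, 0], 0]])

```text
time: 19.08
tool_pos: [0.531, 0.1701, 0.1099]
tool_rot: [3.141, -0.0, -0.277]
contact_force: [-1.6, -4.1, 5.1]
opening: 0.0218
grip_force: 25.0
```

>>> step_arm(motion=[[[0, -0.05, 0], 0], [[0, -0.1, 0], 0], [[0, -0.15, 0], 0], [[0, -0.2, 0], 0], [[0, -0.25, 0], 0], [[0, -0.3, 0], 0], [[0, -0.35, 0], 0], [[0, -0.4, 0], 0]])

```text
time: 20.08
tool_pos: [0.5375, 0.1932, 0.1099]
tool_rot: [3.141, -0.0, -0.277]
contact_force: [-1.8, -3.6, 5.5]
opening: 0.0219
grip_force: 25.0
```

```bash
python3 - <<'E'
from h import *
c=cam("wrist");cv2.imwrite('pics/w3.png',cv2.resize(c['pixels'][:,:,::-1],(768,576)))
s=robot.observe();C=np.array([.5248,.1492]);d=np.array(s['tool_pos'])[:2]-C
print(d@[.2735,.9619],d@[.9619,-.2735],s['contact_force'],s['tool_pos'])
E
```

```text
0.046212365168616085 0.00020709287422104812 [-1.070371   -2.37453258  5.59278685] [0.53763759 0.19359264 0.1099519 ]
```

View pics/w3.png

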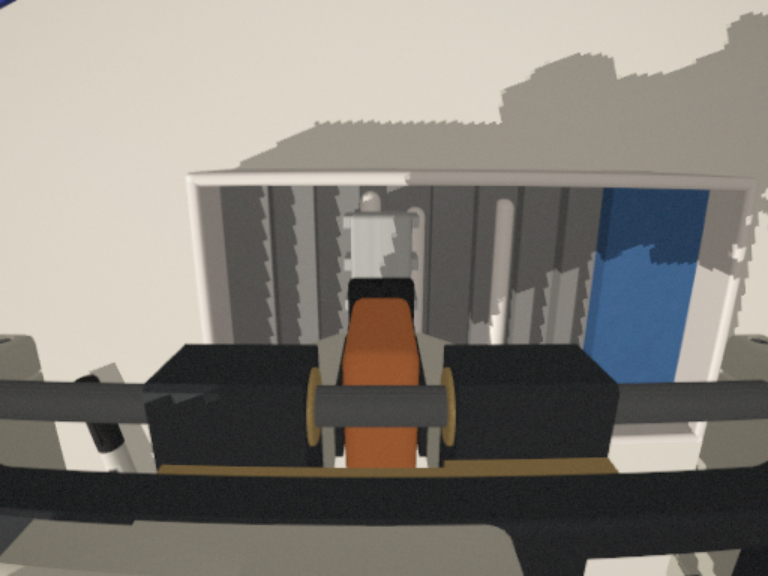

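>>> step_arm(motion=[[[0, -0.05, 0], 0], [[0, -0.1, 0], 0], [[0, -0.15, 0], 0], [[0, -0.2, 0], 0], [[0, -0.25, 0], 0], [[0, -0.3, 0], 0], [[0, -0.35, 0], 0], [[0, -0.4, 0], 0], [[0, -0.45, 0], 0]])

```text
time: 21.25
tool_pos: [0.5449, 0.2191, 0.1099]
tool_rot: [3.141, -0.0, -0.277]
contact_force: [-1.6, -3.8, 4.8]
opening: 0.022
grip_force: 25.0
```

>>> step_arm(motion=[[[0, -0.05, 0], 0], [[0, -0.1, 0], 0], [[0, -0.15, 0], 0], [[0, -0.2, 0], 0], [[0, -0.25, 0], 0], [[0, -0.3, 0], 0], [[0, -0.34, 0], 0], [[0, -0.37, 0], 0], [[0, -0.37, 0], 0]])

```text
time: 22.38
tool_pos: [0.551, 0.2409, 0.11]
tool_rot: [3.142, -0.0, -0.277]
contact_force: [0.0, -3.3, 5.4]
opening: 0.0217
grip_force: 25.0
```

>>> step_arm(motion=[[[0, 0, -0.02], 0], [[0, 0, -0.06], 0], [[0, 0, -0.15], 0], [[0, 0, -0.35], 0], [[0, 0, -0.65], 0], [[0, 0, -1.0], 0], [[0, 0, -1.3], 0], [[0, 0, -1.5], 0], [[0, 0, -1.57], 0], [[0, 0, -1.57], 0]])

```text
time: 23.62
tool_pos: [0.5508, 0.2407, 0.2039]
tool_rot: [3.141, 0.0, -0.277]
contact_force: [-0.9, 0.3, -1.5]
opening: 0.0217
grip_force: 25.0
```

```bash
python3 - <<'E'
from h import *
c=cam("wrist");cv2.imwrite('pics/w4.png',cv2.resize(c['pixels'][:,:,::-1],(768,576)))
s=robot.observe();print(s['tool_pos'],s['time']);print(togo([.5394,-.2234,.204],.109))
print(togo([.5394-.05,-.05,.204]))
E
```

```text
[0.5506702  0.2406549  0.20348595] 23.675
(array([ 1.936,  7.49 , -0.009]), np.float64(-0.3862072956797169))
(array([ 0.344,  4.939, -0.009]), None)
```

View pics/w4.png

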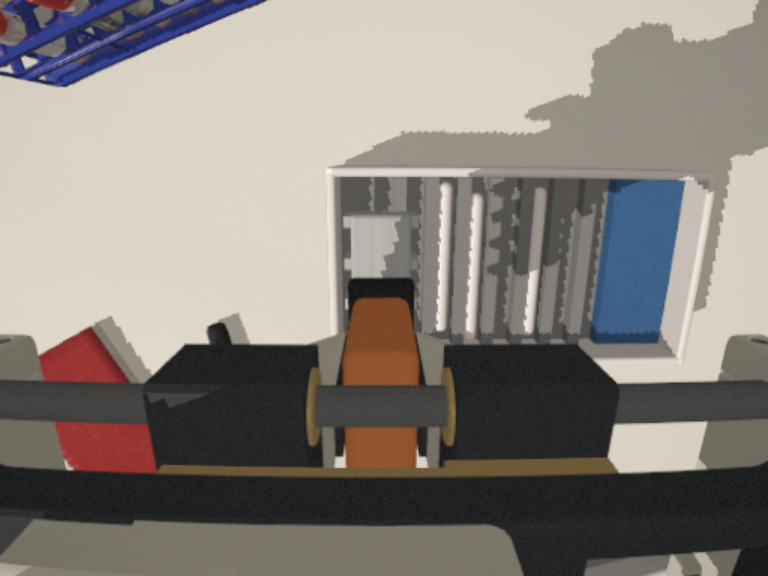

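>>> step_arm(motion=[[[0.05, 0.2, 0], -0.02], [[0.17, 0.7, 0], -0.06], [[0.36, 1.4, 0], -0.1], [[0.54, 2.1, 0], -0.14], [[0.72, 2.8, 0], -0.18], [[0.9, 3.5, 0], -0.22], [[1.09, 4.2, 0], -0.26], [[1.27, 4.9, 0], -0.3], [[1.45, 5.6, 0], -0.34], [[1.6, 6.2, 0], -0.37]])

```text
time: 24.92
tool_pos: [0.541, -0.1449, 0.2032]
tool_rot: [-3.141, 0.001, 0.093]
contact_force: [0.3, 1.0, -1.4]
opening: 0.0221
grip_force: 25.0
```

```bash
python3 - <<'E'
from h import *
print(togo([.5394,-.2234,.204],.109))
E
```

```text
(array([-0.148,  1.301, -0.013]), np.float64(-0.01570253250817899))
```

>>> step_arm(motion=[[[-0.06, 0.5, 0], -0.01], [[-0.11, 0.9, 0], -0.016], [[-0.14, 1.2, 0], -0.016], [[-0.153, 1.32, 0], -0.016], [[-0.153, 1.32, 0], -0.016], [[-0.153, 1.32, 0], -0.016]])

```text
time: 25.68
tool_pos: [0.5397, -0.2222, 0.204]
tool_rot: [-3.141, 0.0, 0.11]
contact_force: [-1.0, -0.1, -1.9]
opening: 0.0218
grip_force: 25.0
```

```bash
python3 - <<'E'
from h import *
print(togo([.5394,-.2234,.084],.109))
c=cam("wrist");cv2.imwrite('pics/w5.png',cv2.resize(c['pixels'][:,:,::-1],(768,576)))
im=c['pixels'];hsv=cv2.cvtColor(im,cv2.COLOR_RGB2HSV)
y=cv2.inRange(hsv,(18,120,100),(30,255,255));y[:60]=0;y[225:]=0
for q in cv2.findContours(y,0,1)[0]:
    if len(q)>40:
        b=q.reshape(-1,2).astype(float);W=np.array([onz(c,p,.004)[:2] for p in b]);f=cv2.fitLine(W.astype(np.float32),2,0,.01,.01).ravel();print('line',b.min(0),b.max(0),np.arctan(f[1]/f[0]),f[2:],W[W[:,0].argmin()],W[W[:,0].argmax()])
E
```

```text
(array([-0.008,  0.019,  2.001]), np.float64(0.0006028231210848389))
```

View pics/w5.png

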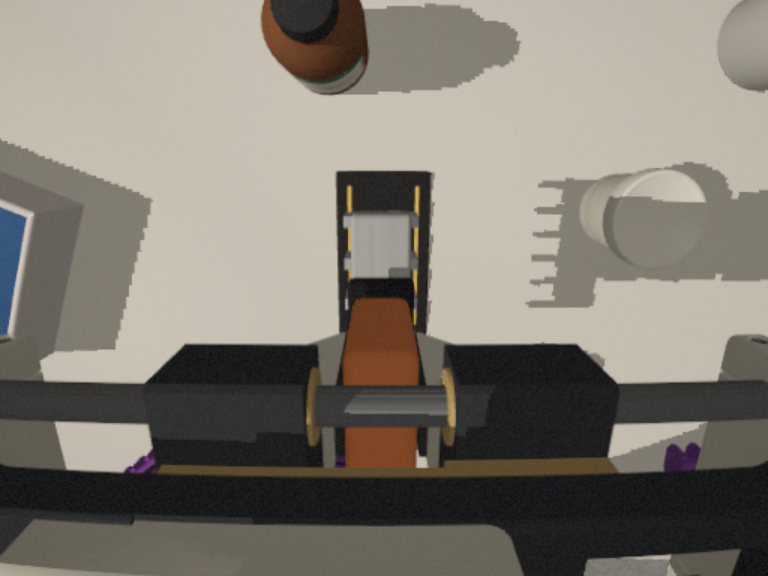

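>>> step_arm(motion=[[[-0.005, 0.02, 0.15], 0], [[-0.008, 0.02, 0.45], 0], [[-0.008, 0.02, 0.85], 0], [[-0.008, 0.02, 1.25], 0], [[-0.008, 0.02, 1.6], 0], [[-0.008, 0.02, 1.8], 0], [[-0.008, 0.02, 1.9], 0], [[-0.008, 0.02, 1.94], 0], [[-0.008, 0.02, 1.96], 0], [[-0.008, 0.02, 1.96], 0]])

```text
time: 26.98
tool_pos: [0.5395, -0.2245, 0.0869]
tool_rot: [3.141, -0.001, 0.109]
contact_force: [0.6, -0.7, -1.6]
opening: 0.0218
grip_force: 25.0
```

>>> step_arm(motion=[[[0, 0, 0.01], 0], [[0, 0, 0.02], 0], [[0, 0, 0.025], 0], [[0, 0, 0.025], 0]])

```text
time: 27.48
tool_pos: [0.5393, -0.2243, 0.0849]
tool_rot: [3.142, 0.0, 0.109]
contact_force: [0.9, 0.2, -1.7]
opening: 0.0217
grip_force: 25.0
```

>>> step_arm(motion=[[[0, -0.013, 0], 0], [[0, -0.013, 0], 0], [[0, -0.013, 0.01], 0], [[0, -0.013, 0.017], 0], [[0, -0.013, 0.017], 0]])

```text
time: 28.1
tool_pos: [0.5393, -0.2236, 0.0841]
tool_rot: [3.141, -0.0, 0.109]
contact_force: [-1.0, -0.2, 0.8]
opening: 0.0221
grip_force: 25.0
```

>>> step_arm(motion=[[[0, 0, 0], 0], [[0, 0, 0], 0], [[0, 0, 0], 0]], squeeze=5)

```text
time: 28.48
tool_pos: [0.5393, -0.2236, 0.0841]
tool_rot: [3.141, -0.0, 0.109]
contact_force: [-0.8, 0.1, 0.8]
opening: 0.0216
grip_force: 5.0
```

>>> step_arm(motion=[[[0, 0, 0], 0], [[0, 0, 0], 0], [[0, 0, 0], 0], [[0, 0, 0], 0], [[0, 0, 0], 0], [[0, 0, 0], 0], [[0, 0, 0], 0], [[0, 0, 0], 0]], hand=0)

```text
time: 29.48
tool_pos: [0.5393, -0.2235, 0.084]
tool_rot: [3.141, -0.0, 0.109]
contact_force: [-0.6, 0.9, -0.3]
opening: 0.0908
grip_force: 0.0
```

>>> step_arm(motion=[[[0, 0, -0.1], 0], [[0, 0, -0.4], 0], [[0, 0, -0.8], 0], [[0, 0, -1.2], 0], [[0, 0, -1.6], 0], [[0, 0, -2.0], 0], [[0, 0, -2.25], 0], [[0, 0, -2.3], 0], [[0, 0, -2.3], 0]])

```text
time: 30.6
tool_pos: [0.539, -0.2234, 0.2213]
tool_rot: [-3.141, 0.001, 0.109]
contact_force: [0.6, 0.5, -0.2]
opening: 0.0918
grip_force: 0.0
```

```bash
python3 - <<'E'
from h import *
c=cam("wrist");im=c['pixels'];s=robot.observe();print(s['tool_pos'],s['tool_rot'],s['time'])
cv2.imwrite('pics/w6.png',cv2.resize(im[90:235,190:310,::-1],None,fx=4,fy=4,interpolation=cv2.INTER_CUBIC))
hsv=cv2.cvtColor(im,cv2.COLOR_RGB2HSV)
m=cv2.inRange(hsv,(3,150,120),(18,255,255));m[:,:200]=0;m[:,310:]=0;m[225:]=0
q=max(cv2.findContours(m,0,2)[0],key=cv2.contourArea);r=cv2.minAreaRect(q);print(r,onz(c,r[0],.11))
y=cv2.inRange(hsv,(18,120,100),(30,255,255));y[:,:215]=0;y[:,290:]=0;y[:100]=0;y[225:]=0
for q in cv2.findContours(y,0,1)[0]:
    if len(q)>40:
        W=np.array([onz(c,p,.004)[:2] for p in q.reshape(-1,2).astype(float)]);f=cv2.fitLine(W.astype(np.float32),2,0,.01,.01).ravel();print('line',np.arctan(f[1]/f[0]),(W.min(0)+W.max(0))/2)
E
```

```text
[ 0.53886161 -0.22332002  0.22100877] [-3.14069826e+00  1.31648560e-03  1.08747396e-01] 30.65
((253.0, 187.0), (54.0, 22.0), 90.0) [ 0.54359502 -0.22147453  0.11      ]
line 0.10618834 [ 0.54185882 -0.24795539]
line 0.10345701 [ 0.53641279 -0.19790141]
```

View pics/w6.png

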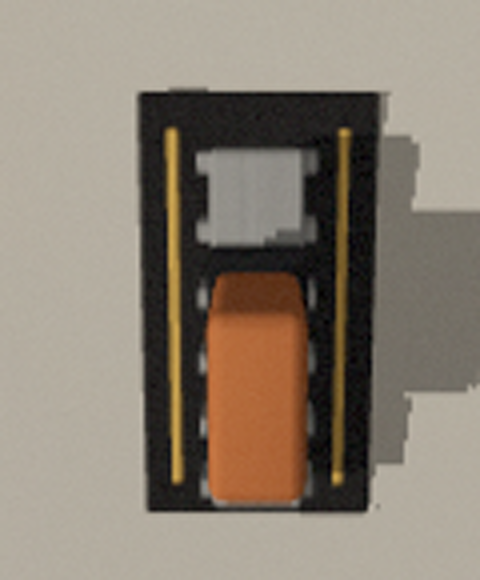

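```bash
python3 - <<'E'
from h import *
c=cam("wrist");ex=np.array([np.cos(.107),np.sin(.107)]);o=np.array([.5388,-.2236])
for n,u,v,z in[('padfar',258,93,.004),('padnear',258,510,.004),('headfar',256,149,.034),('handfar_top',256,312,.11),('handnear_top',256,500,.11)]:
    P=onz(c,((u+.5)/4-.5+190,(v+.5)/4-.5+90),z)[:2];print(n,((P-o)@ex*1000).round(1),((P-o)@[-ex[1],ex[0]]*1000).round(1))
t=cam("top");save(t,'top2.png');print(robot.observe()['contact_force'])
E
```

```text
padfar 64.3 0.8
padnear -63.0 0.5
headfar 50.5 1.4
handfar_top 21.9 1.2
handnear_top -20.3 1.1
[-1.20728271  1.39945977 -1.44918063]
```

View pics/top2.png

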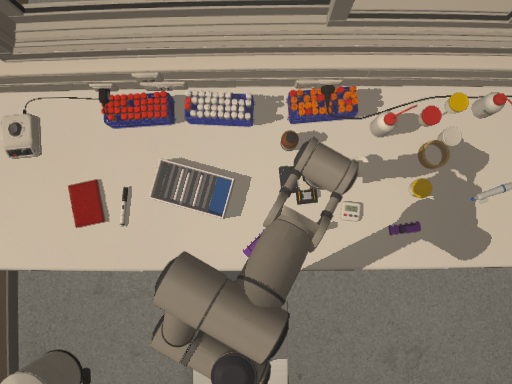

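The wrist view shows the rake centred on the pad to within about 1 mm. The top view shows the rods parallel in the grooves, and the other things on the bench have not moved.

```bash
python3 -c "
from cell import robot
print(robot.hand_in())"
```

```text
the job is handed in; nothing more can be done
None
```

The job is handed in at about 31 s: the three rods lie parallel in three grooves, the contact force I measured while combing was about 7 N net down, and the rake stands released on its pad, centred to within about 1 mm.

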